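Hold the spring clamp open astride a drawer's new lipping

TASK

Of the two small plywood drawers, one has its hardwood lipping glued on and still wears the spring clamp, the other has a bare front edge: lay the loose lipping strip on top of that bare front edge, flush with the board's faces and ends, and let go of it. Then squeeze the clamp's grips to open it, lift it off the finished drawer and bring it down wide open astride the middle of the new strip, with the jaw tips reaching below the joint on both sides of the front board and touching neither wood. Finish just so, still squeezing the clamp open and holding it still (I will check the strip before it may bite), and leave the other things on the bench alone.

Things in the scene. Friction and masses are not known exactly. Their poses are not given: they have to be found in the camera images.
- drawer_bare: Small open plywood drawer box without lipping, fixed to the bench; 110 mm deep (x), 120 wide (y). Origin: centre of its underside; -x is the front. Its front board is 15 mm thick, 120 long, 70 high; side and back walls are 55 mm high and 9 mm thick, inside floor 10 mm above the bench.
- edge_bare (a point): Centre of the top edge of the bare drawer's front board, 70 mm above the bench; x across the board's 15 mm thickness (-x outside, +x inside the drawer), y along its 120 mm length, z up. The strip belongs here.
- drawer_done: The finished drawer: same box, fixed, but with an 18 mm high, 15 mm thick hardwood lipping already on its front board (top at 88 mm). The spring clamp sits on it. The two drawers may stand either way round (left or right). Origin: centre of its underside; -x is the front.
- edge_done (a point): Centre of the joint between front board and lipping on the finished drawer, 70 mm above the bench, axes as for edge_bare.
- strip: Loose hardwood lipping strip lying on the bench, 15 (x) x 120 (y, long) x 18 mm (z), 50 g. Origin: centre of its underside.
- clamp: Steel spring clamp, 130 g, 140 mm tall, jaws down and grips up, astride the finished drawer's lipping. The body is the half with jaw_a, outside (in front of) the lipping. Origin: on the pivot pin, 50 mm above the joint at the start; x: line on which grips and jaws open; y: along the pin (30 mm long); z: up at the start. Squeezed open evenly, each half leans by half the joint value.
- clamp_grips (a point): Point of the clamp body 60 mm above the pin, midway between the two black dipped grips (each 24 mm wide, 42 to 78 mm above the pin). At the start they flare upwards: 54 mm over their outer faces here, 63 mm at the top. At the stop the faces are parallel, about 23 mm apart, and the jaw tips gape about 47 mm. Squeezing takes 8 N at first, 14 N at the stop; let go, it springs shut.
- clamp_half (a joint): Opening angle between the clamp's halves (rad): 0 as it sits on the 15 mm lipping, grows as it is squeezed open, 0.54 at the stop, -0.24 with the jaws shut.
- jaw_a (a point): Lower inner corner (tip) of the jaw pad on the clamp's outer half: at the start 62 mm below the pin, 12 mm below the joint. Pads are 20 mm wide and 20 high.
- jaw_b (a point): The same point on the other half, inside the drawer at the start.
- glue_bottle: Yellow glue bottle with an orange nozzle, 59 mm across, 183 mm tall; bystander. Origin: centre of its underside.
- pencil: Green pencil, 160 mm long, lying on the bench; bystander. Origin: centre of its underside.
- sanding_block: Black rubber sanding block, 64 x 108 x 37 mm; bystander. Origin: centre of its underside.

How it is judged:
By the outcome, as a careful person would: the job done as asked, in the order asked, and still so for the second after the job is handed in, while the arm keeps its last pose, push and grip.
It also fails if it takes over 48 s, if anything falls off the work surface, if the arm or the gripper's body presses on something with over 40 N, if the wrist force passes 120 N, or if a joint passes its speed limit or range.

ROBOT

A 6-joint arm with a two-finger parallel gripper is mounted at the origin on a cart in front of the work surface, level with it; the furniture and walls round the work are solid. World frame = base frame: x ahead of the robot, y to its left, z up, the work surface at z = 0. Lengths are in m, angles in rad, forces in N, time in s.
With the tool pointing down it reaches from about 0.375 to 0.975 m from the base axis. Payload 3.8 kg.
Tool frame: the origin (TCP) lies midway between the tips of the shut fingers; the grasp point (between the pads) lies 19 mm behind it; z points along the fingers, y is the line along which they close (so a half turn about z gives the same grasp; the last joint's range is limited). The gripper opens to 85 mm and grips with 20 to 120 N. Pads are 22 mm wide; open, the fingers measure 114 mm over their backs; the gripper's body (76 mm by 85 mm) begins 54 mm behind the grasp point. The pads swing forward as they close: fully open they stand 13 mm farther back than shut.
Start: joints at [-1.297, 0.264, 1.604, -0, 1.274, -0.037], TCP at [0.206, -0.643, 0.231] pointing down, gripper open.
Joint ranges: [-2.63, 2.63], [-0.94, 2.18], [0.31, 2.57], [-1.31, 4.45], [0, 2.66], [-2.55, 2.55]. Speed limits (rad/s): [2.57, 2.57, 3.14, 3.14, 3.14, 3.14].

INTERFACE

Orientations are given as a rotation vector (axis times angle).
In Python, from workcell import bot, read_camera, camera_info, ticket gives the robot as it stands.
- The arm moves only by the tool servo_tool, never from a script. Its argument "targets" is a list of rows, each an object of numbers: "hand": the closure, from -1 (fully open) to 1 (shut); "x", "y", "z": the shift along the tool's x, y, z as a fraction of full scale; "roll": the turn about the tool's z as a fraction of full scale. In form: [{"hand": .., "x": .., "y": .., "z": .., "roll": ..}, ...]. A call has 1 to 10 rows; each row is the pose to reach, as a shift and turn from the pose commanded when the call began, along the tool's axes at that moment, turning the shorter way round; what a row does not reach only later rows make up. Full scale, the value 1, is 50 cm for a shift and 180 degrees for a turn. A row lasts 1/12 s, in which the tool goes at most 41.7 mm and 7.16 degrees, less where a joint would pass 70% of its speed; a pose out of reach is approached as far as the arm can. A call with a number of a shift or a turn outside -1 to 1 is refused whole. A call with a gripper value outside its range is refused whole. The fingers move at their own pace and stop on an object; "grip_force" is the grip in N (left out, the last holds). Time passes only in rows, so rows that repeat a pose let the fingers close. It gives the time, the measured TCP pose, the force, the opening and the grip force at its end, in the units of the state.
- bot.read_state(): the state, without advancing time (a new reading comes with each control period).
- read_camera(name): name is "scene" or "top"; returns the picture (480x640x3 uint8, red, green, blue); there is no depth.
- camera_info(name): a dict with "fx", "fy", "cx", "cy" (pixels), "eye" and "orientation" of the camera in the world. Camera axes: x right, y down, z forward; pixel columns grow to the right and rows downward; lengths in m; the calibration is good to about 2 mm. A picture is of the moment at which its call begins. camera_info takes no time and is no camera call.
- ticket.finish_job(): hands the job in; it is judged then, once.
The state is a dict: "time": time; "q": joint angles; "joint_vel": joint speeds; "joint_torque": joint torques, N m; "tool_pos": TCP position; "tcp_rot": TCP orientation; "wrist_force": force on the tool from outside, world axes, zero at the start; "torque": the same for the moment, N m; "width": opening from 0.0 (shut) to 1.0 (fully open); "grip_force": force on a finger pad.
Only numpy, scipy, OpenCV 4.12 (cv2) and the standard library are available. Lean on these libraries where they do the work, as an engineer would, in place of code of your own. Each camera call takes 0.05 s, during which the arm holds its last target. There are 200 camera calls.

## Working session

There is one attempt and no reset: what is moved stays moved. The work goes in short steps, Python scripts to look and compute and a tool call to move; the robot and the scene stay as the last step left them, time stands still between calls to the robot, and variables do not carry over. Pictures are saved under pics/ and viewed, at most 10 in all, crops included, and the job is handed in when it is done.

Besides the shell and the picture viewer there is one more tool, called after "Request:" as name([rows], argument=value, ...), one row to a line, values as JSON. servo_tool: Moves the arm, as the interface text tells. Its arguments: {"type":"object","properties":{"targets":{"type":"array"},"grip_force":{"type":"number"}},"required":["targets"]}

```bash
mkdir -p pics; ls; python3 - <<'E'
from workcell import bot, read_camera, camera_info
import cv2
for n in("scene","top"):
    im=read_camera(n); cv2.imwrite(f"pics/{n}0.png",im[:,:,::-1]); print(n,camera_info(n))
print(bot.read_state())
E
```

```text
pics
scene {'fx': 464.9329918570688, 'fy': 464.9329918570688, 'cx': 317.5779566356787, 'cy': 241.95216549629018, 'eye': array([0.07461311, 0.22148813, 0.68226389]), 'orientation': array([-0.88414487,  2.46463375, -1.1748315 ])}
top {'fx': 594.0436425292581, 'fy': 594.0436425292581, 'cx': 316.48648245318566, 'cy': 236.63035417821237, 'eye': array([ 0.3768697 , -0.2969957 ,  0.99791863]), 'orientation': array([-2.16823954,  2.15846795, -0.11652059])}
{'time': 0.1, 'q': array([-1.29690696e+00,  2.64706463e-01,  1.60523157e+00, -1.37834229e-05,
        1.27368981e+00, -3.68682630e-02]), 'joint_vel': array([ 2.59660647e-04, -7.01618740e-04, -3.65542430e-03,  7.12263115e-04,
       -7.29419886e-05, -2.59287003e-04]), 'joint_torque': array([-1.29468604e-04, -5.16708434e+01, -3.68589914e+01, -1.82357867e-04,
        6.19156999e-03, -4.33404352e-05]), 'tool_pos': array([ 0.20623905, -0.64203521,  0.23007038]), 'tcp_rot': array([-3.10174978e+00, -4.85868933e-01,  3.98270842e-04]), 'wrist_force': array([-0.08269633, -0.16713674, -0.56611911]), 'torque': array([-0.04944049, -0.03427589,  0.00507936]), 'grip_force': 0.0, 'width': 0.9976516168383298}
```

View pics/scene0.png

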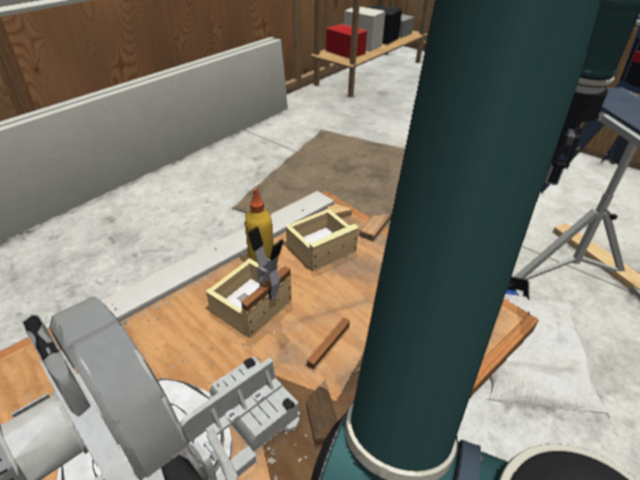

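View pics/top0.png

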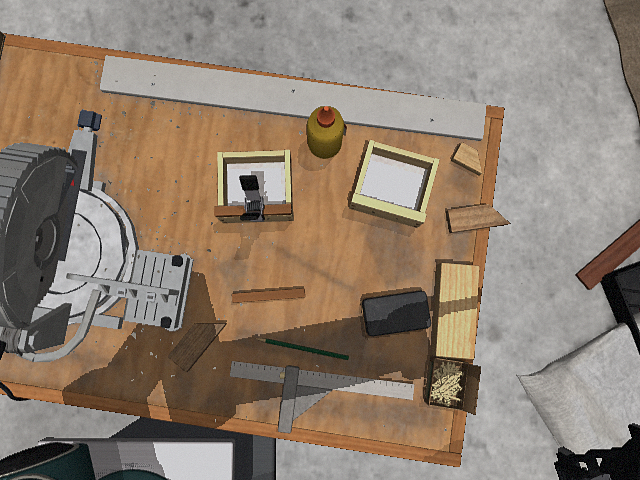

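The top view shows the finished drawer with clamp at about (254,185) and the bare drawer at (396,185), front board on the lower side. The strip is at (268,295). The scene view shows the same layout.

```bash
cat > h.py <<'E'
import numpy as np, cv2
from scipy.spatial.transform import Rotation as R
from workcell import bot, read_camera, camera_info
def ray(n,u,v):
    c=camera_info(n); d=R.from_rotvec(c['orientation']).apply([(u-c['cx'])/c['fx'],(v-c['cy'])/c['fy'],1]); return c['eye'],d
def onplane(n,u,v,z):
    e,d=ray(n,u,v); return e+d*(z-e[2])/d[2]
def proj(n,p):
    c=camera_info(n); q=R.from_rotvec(c['orientation']).inv().apply(np.asarray(p)-c['eye']); return c['fx']*q[0]/q[2]+c['cx'],c['fy']*q[1]/q[2]+c['cy']
def tri(u,w):
    (a,d),(b,e)=ray('scene',*u),ray('top',*w)
    s=np.linalg.lstsq(np.c_[d,-e],b-a,rcond=None)[0]; p,q=a+s[0]*d,b+s[1]*e
    return (p+q)/2,np.linalg.norm(p-q)
def blob(im,lo,hi,box):
    x0,y0,x1,y1=box; h=cv2.cvtColor(im[y0:y1,x0:x1],cv2.COLOR_RGB2HSV); m=cv2.inRange(h,np.array(lo),np.array(hi))
    cs=cv2.findContours(m,cv2.RETR_EXTERNAL,cv2.CHAIN_APPROX_NONE)[0]; c=max(cs,key=cv2.contourArea)
    return c+np.array([x0,y0]),m
E
python3 - <<'E'
from h import *
t=cv2.imread('pics/top0.png'); s=cv2.imread('pics/scene0.png')
a=cv2.resize(t[130:310,200:450],None,fx=3.2,fy=3.2,interpolation=cv2.INTER_CUBIC); cv2.imwrite('pics/tc.png',a)
b=cv2.resize(s[190:375,195:395],None,fx=3.2,fy=3.2,interpolation=cv2.INTER_CUBIC); cv2.imwrite('pics/sc.png',b)
h=cv2.cvtColor(t,cv2.COLOR_BGR2HSV)
for p in [(268,295),(268,303),(250,280),(230,212),(390,213),(390,220),(380,204),(270,212)]: print(p,h[p[1],p[0]],t[p[1],p[0]])
E
```

```text
(268, 295) [ 12 141 136] [ 61  91 136]
(268, 303) [ 15 123 186] [ 96 140 186]
(250, 280) [ 14 116 173] [ 94 131 173]
(230, 212) [ 12 154 137] [ 54  88 137]
(390, 213) [ 19  75 105] [ 74  94 105]
(390, 220) [ 16 112 112] [ 63  89 112]
(380, 204) [ 31  70 205] [149 205 203]
(270, 212) [ 12 149 135] [ 56  88 135]
```

View pics/tc.png

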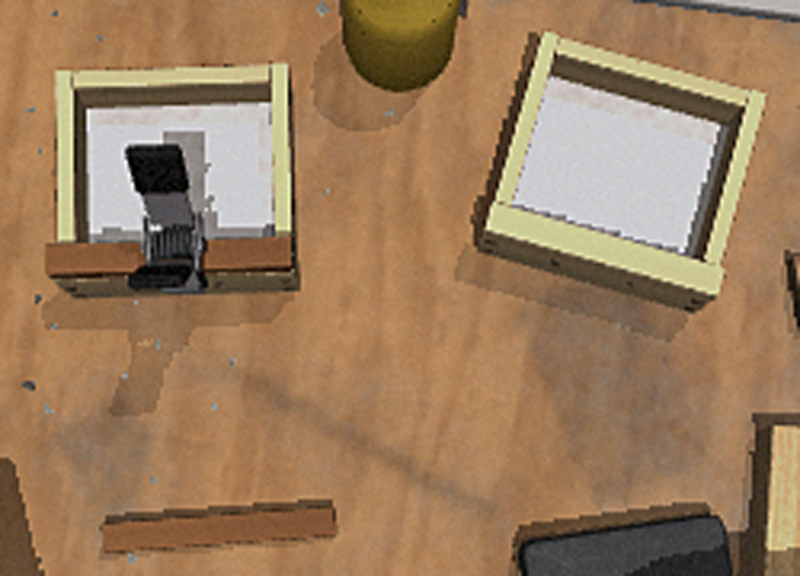

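View pics/sc.png

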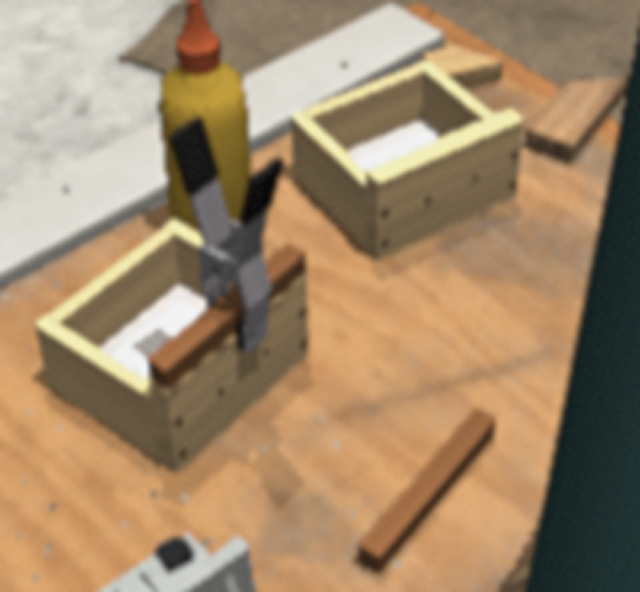

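Crops confirm it. The strip is clear at crop (220,527), the bare front edge runs (487,217) to (722,280), and the clamp grips are at (158,168) and (160,277). Both are clear in the scene view. Next I measure them.

```bash
cat >> h.py <<'E'
def band(im,lo,hi,box,z,T=.015,n='top'):
    # top face of a 15 x 120 bar from its mask; returns centre, axis angle(of long axis), measured size
    c,m=blob(im,lo,hi,box); k=np.zeros(im.shape[:2],np.uint8); cv2.drawContours(k,[c],-1,255,-1)
    v,u=np.nonzero(k[:, :]); mm=m[v-box[1],u-box[0]]>0; u,v=u[mm],v[mm]
    P=np.array([onplane(n,a,b,z)[:2] for a,b in zip(u,v)]); return P
def rect(P):
    (c,s,a)=cv2.minAreaRect((P*1000).astype(np.float32)); return np.array(c),s,a
E
python3 - <<'E'
from h import *
t=cv2.imread('pics/top0.png')[:,:,::-1].copy(); 
# strip
P=band(t,(8,120,60),(14,255,160),(222,278,315,310),.018); print('strip',len(P)*(1e6*(1-.018/.998)**2*(.998/594)**2),rect(P))
P=band(t,(8,120,60),(14,255,160),(205,195,300,228),.088); print('lip',len(P),rect(P))
P=band(t,(24,50,150),(36,150,255),(345,135,445,232),.070)
# front edge: lowest x for each y bin
y=np.round(P[:,1]*500); F=np.array([[P[y==k][:,0].min(),k/500] for k in np.unique(y) if (y==k).sum()>0])
F=F[3:-3]; g=np.polyfit(F[:,1],F[:,0],1); 
for _ in range(3):
    r=F[:,0]-np.polyval(g,F[:,1]); ok=abs(r)<.0025; g=np.polyfit(F[ok,1],F[ok,0],1)
d=np.array([g[0],1]);d/=np.hypot(*d); nn=np.array([d[1],-d[0]]); o=np.array([g[1],0])
al=(P-o)@d; ac=(P-o)@nn
for lo in (0,.003,.006,.009,.012,.015,.018): 
    q=al[(ac>=lo)&(ac<lo+.003)]; print(lo,q.min(),q.max(),len(q))
print('ang',np.degrees(np.arctan2(d[1],d[0])),'c',o+d*(al[(ac<.013)].min()+al[(ac<.013)].max())/2+nn*.0067, ok.sum(),len(F))
s=bot.read_state(); M=R.from_rotvec(s['tcp_rot']).as_matrix(); print(M.round(4))
E
```

```text
strip 2180.277522701765 (array([ 389.04660034, -215.46737671]), (22.839502334594727, 120.25135040283203), 4.336760997772217)
lip 286 (array([ 517.46368408, -158.56971741]), (15.694389343261719, 46.49844741821289), 1.3553768396377563)
0 -0.481778867367175 -0.36368629218972953 142
0.003 -0.4813617548446303 -0.364323084143334 140
0.006 -0.48203951291054137 -0.3638819748591983 142
0.009 -0.48120476436242016 -0.36451919595641713 141
0.012 -0.4788557994652299 -0.36407787661198276 51
0.015 -0.4780192292820001 -0.36427399781621245 19
0.018 -0.4786967647192161 -0.3653536527162953 18
ang 73.92608544113337 c [ 0.52751411 -0.40818629] 55 64
[[ 9.521e-01  3.058e-01 -6.000e-04]
 [ 3.058e-01 -9.521e-01  2.000e-03]
 [ 1.000e-04 -2.000e-03 -1.000e+00]]
```

```bash
python3 - <<'E'
from h import *
t=cv2.imread('pics/top0.png')[:,:,::-1].copy(); h=cv2.cvtColor(t,cv2.COLOR_RGB2HSV)
for u in (240,268,296): print(u,[tuple(int(k) for k in h[v,u]) for v in range(285,305)])
print([tuple(int(k) for k in h[297,u]) for u in range(229,237)],[tuple(int(k) for k in h[292,u]) for u in range(300,309)])
for u in (225,235,285): print(u,[tuple(int(k) for k in h[v,u]) for v in range(202,222)])
E
```

```text
240 [(14, 110, 149), (16, 95, 147), (13, 92, 149), (14, 97, 152), (15, 92, 164), (12, 88, 90), (15, 94, 84), (12, 80, 86), (13, 149, 152), (12, 148, 145), (13, 147, 137), (13, 159, 130), (12, 152, 136), (13, 146, 138), (13, 152, 138), (13, 149, 139), (13, 149, 144), (15, 152, 119), (100, 10, 161), (78, 10, 134)]
268 [(15, 130, 183), (14, 128, 183), (15, 125, 190), (15, 126, 105), (16, 118, 99), (17, 116, 103), (12, 140, 131), (12, 145, 139), (13, 152, 131), (14, 151, 127), (12, 141, 136), (13, 149, 135), (13, 153, 137), (13, 157, 133), (12, 151, 150), (14, 126, 117), (15, 126, 152), (14, 125, 184), (15, 123, 186), (15, 124, 181)]
296 [(14, 121, 191), (14, 129, 103), (16, 104, 98), (13, 113, 68), (12, 148, 129), (13, 147, 134), (12, 145, 128), (13, 156, 124), (12, 146, 131), (12, 148, 131), (13, 139, 130), (11, 139, 136), (12, 153, 140), (15, 127, 151), (14, 129, 140), (14, 131, 169), (15, 127, 175), (14, 125, 171), (15, 128, 165), (14, 124, 168)]
[(15, 108, 160), (15, 101, 156), (14, 95, 158), (14, 153, 148), (13, 153, 130), (13, 153, 132), (13, 147, 134), (13, 144, 138)] [(12, 153, 
[... 366 characters left out ...]
, (17, 106, 157), (16, 94, 103), (18, 100, 87), (18, 96, 88), (16, 110, 79)]
235 [(0, 17, 133), (13, 16, 140), (176, 12, 143), (0, 14, 127), (12, 139, 119), (13, 151, 135), (13, 147, 132), (12, 144, 133), (13, 151, 128), (13, 149, 137), (13, 158, 139), (12, 142, 142), (12, 155, 146), (11, 132, 52), (17, 139, 81), (19, 93, 90), (16, 97, 87), (19, 104, 86), (16, 107, 79), (19, 89, 83)]
285 [(137, 27, 66), (107, 50, 71), (12, 145, 142), (12, 149, 132), (12, 151, 125), (12, 145, 127), (13, 148, 126), (13, 155, 127), (13, 154, 129), (12, 149, 127), (12, 147, 147), (15, 152, 72), (10, 179, 30), (18, 103, 158), (19, 102, 100), (16, 93, 85), (20, 120, 83), (18, 97, 84), (20, 94, 73), (14, 130, 120)]
```

```bash
cat >> h.py <<'E'
def bar(im,box,z,skip=()):
    h=cv2.cvtColor(im,cv2.COLOR_RGB2HSV); m=cv2.inRange(h,np.array((10,135,112)),np.array((14,175,162)))
    k=np.zeros_like(m); k[box[1]:box[3],box[0]:box[2]]=m[box[1]:box[3],box[0]:box[2]]
    k=cv2.morphologyEx(k,cv2.MORPH_OPEN,np.ones((3,3),np.uint8))
    us=[u for u in range(box[0],box[2]) if k[:,u].sum()>255*5 and not(skip and skip[0]<u<skip[1])]
    mid=np.array([[u,(np.nonzero(k[:,u])[0].min()+np.nonzero(k[:,u])[0].max())/2,np.ptp(np.nonzero(k[:,u])[0])+1] for u in us])
    g=np.polyfit(mid[3:-3,0],mid[3:-3,1],1); r=abs(mid[:,1]-np.polyval(g,mid[:,0]))<1; g=np.polyfit(mid[r,0],mid[r,1],1)
    # ends: per row mask extents near the ends
    vs,uu=np.nonzero(k); L=np.median([uu[vs==v].min() for v in range(int(np.polyval(g,us[0]))-2,int(np.polyval(g,us[0]))+3)])-.5; Rr=np.median([uu[vs==v].max() for v in range(int(np.polyval(g,us[-1]))-2,int(np.polyval(g,us[-1]))+3)])+.5
    a,b=[onplane('top',u,np.polyval(g,u),z) for u in (L,Rr)]
    d=(a-b)[:2]; th=np.arctan2(-d[0],d[1])
    return (a+b)/2,np.degrees(th),np.linalg.norm(d),np.median(mid[:,2])
E
python3 - <<'E'
from h import *
t=cv2.imread('pics/top0.png')[:,:,::-1].copy()
print('strip',bar(t,(225,280,312,308),.018)); print('lip',bar(t,(208,198,298,222),.088,(238,266)))
s=cv2.imread('pics/scene0.png')
h=cv2.cvtColor(t,cv2.COLOR_RGB2HSV)
# grips black
for n,im,box in(('top',t,(230,165,275,225)),('scene',s[:,:,::-1].copy(),(245,222,288,262))):
    m=cv2.inRange(im,np.array((0,0,0)),np.array((45,45,45)));k=np.zeros_like(m);k[box[1]:box[3],box[0]:box[2]]=m[box[1]:box[3],box[0]:box[2]]
    nn,l,st,c=cv2.connectedComponentsWithStats(k)
    for i in range(1,nn):
        if st[i][4]>20: print(n,st[i],c[i],cv2.minAreaRect(np.argwhere(l==i)[:,::-1].astype(np.float32)))
E
```

```text
strip (array([ 0.38863581, -0.21410041,  0.018     ]), np.float64(4.4822839807111565), np.float64(0.1184992306163101), np.float64(8.0))
lip (array([ 0.51969479, -0.19417432,  0.088     ]), np.float64(2.2001718636403202), np.float64(0.11935593305984271), np.float64(9.0))
top [240 175  19  16 242] [248.84710744 182.64876033] ((248.9303436279297, 182.73361206054688), (15.02893352508545, 17.473398208618164), 84.80557250976562)
top [240 200  21  21 205] [251.22439024 212.38536585] ((250.0, 210.0), (20.0, 20.0), 90.0)
scene [249 228  13  22 191] [255.10994764 238.68062827] ((255.1000213623047, 238.79998779296875), (19.922346115112305, 10.435514450073242), 71.56504821777344)
scene [271 241  11  19 105] [275.54285714 250.53333333] ((275.5500793457031, 249.85000610351562), (6.640782833099365, 20.23857307434082), 18.434947967529297)
```

```bash
cat >> h.py <<'E'
def move(p,psi=None):
    """print fractions to bring TCP to p with tool y at world angle psi (deg, mod 180)"""
    s=bot.read_state(); M=R.from_rotvec(s['tcp_rot']).as_matrix(); d=M.T@(np.array(p)-s['tool_pos'])/.5
    a=np.degrees(np.arctan2(M[1,1],M[0,1])); r=0 if psi is None else ((a-psi+90)%180-90)
    print('tcp',s['tool_pos'].round(4),'psi',round(a,2),'tilt',M[:2,2].round(4),'xyz',d.round(4),'roll',round(r/180,4),'F',s['wrist_force'].round(1),'w',round(s['width'],3),'t',s['time'],'q6',s['q'][5].round(2))
E
python3 - <<'E'
from h import *
print(tri((255.1,238.7),(248.8,182.6)),tri((275.5,250.5),(251,212.4)))
c,th=np.array([.5197,-.1942]),np.radians(2.2)
print('proj of expected pin-centred grips: ')
X=np.array([np.cos(th),np.sin(th),0])
for k in(-1,1): 
    p=np.r_[c,.18]+k*.025*X; print(k,proj('top',p),proj('scene',p))
move((.3886,-.2141,.08),4.5)
E
```

```text
(array([ 0.54332769, -0.19941557,  0.17730498]), np.float64(0.0009134237521090914)) (array([ 0.50093036, -0.20325649,  0.17171224]), np.float64(0.0032395537939309783))
proj of expected pin-centred grips: 
-1 (np.float64(245.11345948651234), np.float64(216.8519739188743)) (np.float64(273.7475606192504), np.float64(250.4960299453507))
1 (np.float64(244.38119459908705), np.float64(181.5091482741027)) (np.float64(251.59849800169826), np.float64(238.83223238665616))
tcp [ 0.2062 -0.642   0.2301] psi -72.19 tilt [-0.0006  0.002 ] xyz [ 0.6089 -0.7027  0.3016] roll -0.4261 F [-0.1 -0.2 -0.6] w 0.998 t 0.1 q6 -0.04
```

Request:
servo_tool([
  {"hand": -1,"x": 0.609,"y": -0.703,"z": 0.25,"roll": -0.426},
  {"hand": -1,"x": 0.609,"y": -0.703,"z": 0.25,"roll": -0.426},
  {"hand": -1,"x": 0.609,"y": -0.703,"z": 0.25,"roll": -0.426},
  {"hand": -1,"x": 0.609,"y": -0.703,"z": 0.25,"roll": -0.426},
  {"hand": -1,"x": 0.609,"y": -0.703,"z": 0.25,"roll": -0.426},
  {"hand": -1,"x": 0.609,"y": -0.703,"z": 0.25,"roll": -0.426},
  {"hand": -1,"x": 0.609,"y": -0.703,"z": 0.25,"roll": -0.426},
  {"hand": -1,"x": 0.609,"y": -0.703,"z": 0.25,"roll": -0.426},
  {"hand": -1,"x": 0.609,"y": -0.703,"z": 0.25,"roll": -0.426},
  {"hand": -1,"x": 0.609,"y": -0.703,"z": 0.25,"roll": -0.426},
])

```text
time: 0.93
tool_pos: [0.3642, -0.2705, 0.1224]
tcp_rot: [-2.226, -2.216, -0.0]
wrist_force: [-0.5, 0.4, -0.9]
width: 0.997
grip_force: 0.0
```

Request:
servo_tool([
  {"hand": -1,"x": 0,"y": 0,"z": 0,"roll": 0},
  {"hand": -1,"x": 0,"y": 0,"z": 0,"roll": 0},
])

```text
time: 1.1
tool_pos: [0.364, -0.2699, 0.1219]
tcp_rot: [-2.226, -2.213, 0.001]
wrist_force: [-0.3, -0.8, 0.2]
width: 0.999
grip_force: 0.0
```

```bash
python3 -c "
from h import *
move((.3886,-.2141,.004),4.5)"
```

```text
tcp [ 0.364  -0.2699  0.1219] psi -0.35 tilt [-0.002   0.0016] xyz [0.1116 0.049  0.2359] roll -0.027 F [-0.3 -0.8  0.2] w 0.999 t 1.1 q6 -0.69
```

Request:
servo_tool([
  {"hand": -1,"x": 0.06,"y": 0.025,"z": 0,"roll": -0.014},
  {"hand": -1,"x": 0.112,"y": 0.049,"z": 0,"roll": -0.027},
  {"hand": -1,"x": 0.112,"y": 0.049,"z": 0.06,"roll": -0.027},
  {"hand": -1,"x": 0.112,"y": 0.049,"z": 0.12,"roll": -0.027},
  {"hand": -1,"x": 0.112,"y": 0.049,"z": 0.17,"roll": -0.027},
  {"hand": -1,"x": 0.112,"y": 0.049,"z": 0.2,"roll": -0.027},
  {"hand": -1,"x": 0.112,"y": 0.049,"z": 0.2,"roll": -0.027},
])

```text
time: 1.68
tool_pos: [0.3865, -0.2165, 0.0201]
tcp_rot: [-2.136, -2.296, 0.002]
wrist_force: [-0.6, 0.2, -0.2]
width: 0.998
grip_force: 0.0
```

```bash
python3 -c "
from h import *
move((.3886,-.2141,.004),4.5)"
```

```text
tcp [ 0.3865 -0.2165  0.0201] psi 4.14 tilt [-0.0056  0.0031] xyz [0.0043 0.0048 0.0322] roll -0.002 F [-0.6  0.2 -0.2] w 0.998 t 1.6833 q6 -0.64
```

Request:
servo_tool([
  {"hand": -1,"x": 0.0043,"y": 0.0048,"z": 0.015,"roll": -0.002},
  {"hand": -1,"x": 0.0043,"y": 0.0048,"z": 0.03,"roll": -0.002},
  {"hand": -1,"x": 0.0043,"y": 0.0048,"z": 0.03,"roll": -0.002},
  {"hand": -1,"x": 0.0043,"y": 0.0048,"z": 0.03,"roll": -0.002},
])

```text
time: 2.02
tool_pos: [0.3919, -0.215, 0.0086]
tcp_rot: [2.13, 2.309, 0.0]
wrist_force: [0.7, -0.5, -0.2]
width: 1.002
grip_force: 0.0
```

```bash
python3 -c "
from h import *
move((.3886,-.2141,.004),4.5)"
```

```text
tcp [ 0.3919 -0.215   0.0086] psi 4.62 tilt [ 0.0006 -0.0005] xyz [ 0.0023 -0.0065  0.0092] roll 0.0006 F [ 0.7 -0.5 -0.2] w 1.002 t 2.0167 q6 -0.64
```

Request:
servo_tool([
  {"hand": -1,"x": 0.002,"y": -0.006,"z": 0.009,"roll": 0},
  {"hand": -1,"x": 0.002,"y": -0.006,"z": 0.009,"roll": 0},
  {"hand": -1,"x": 0.002,"y": -0.006,"z": 0.009,"roll": 0},
  {"hand": -1,"x": 0.002,"y": -0.006,"z": 0.009,"roll": 0},
])

```text
time: 2.35
tool_pos: [0.3886, -0.2138, 0.0039]
tcp_rot: [2.129, 2.309, 0.0]
wrist_force: [0.2, 0.6, 0.5]
width: 1.0
grip_force: 0.0
```

```bash
python3 -c "
from h import *
move((.3886,-.2141,.004),4.5)"
```

```text
tcp [ 0.3886 -0.2138  0.0039] psi 4.65 tilt [ 0.0005 -0.0003] xyz [-0.0007 -0.     -0.0002] roll 0.0008 F [0.2 0.6 0.5] w 1.0 t 2.35 q6 -0.64
```

Well placed, so I close gently.

Request:
servo_tool([
  {"hand": 1,"x": 0,"y": 0,"z": 0,"roll": 0},
  {"hand": 1,"x": 0,"y": 0,"z": 0,"roll": 0},
  {"hand": 1,"x": 0,"y": 0,"z": 0,"roll": 0},
  {"hand": 1,"x": 0,"y": 0,"z": 0,"roll": 0},
  {"hand": 1,"x": 0,"y": 0,"z": 0,"roll": 0},
  {"hand": 1,"x": 0,"y": 0,"z": 0,"roll": 0},
  {"hand": 1,"x": 0,"y": 0,"z": 0,"roll": 0},
  {"hand": 1,"x": 0,"y": 0,"z": 0,"roll": 0},
  {"hand": 1,"x": 0,"y": 0,"z": 0,"roll": 0},
  {"hand": 1,"x": 0,"y": 0,"z": 0,"roll": 0},
], grip_force=40)

```text
time: 3.18
tool_pos: [0.3887, -0.2138, 0.0038]
tcp_rot: [2.129, 2.309, 0.0]
wrist_force: [-0.0, 0.5, 1.3]
width: 0.164
grip_force: 39.9
```

```bash
python3 -c "
from h import *
move((.3886,-.2141,.004),4.5)"
```

```text
tcp [ 0.3887 -0.2138  0.0038] psi 4.65 tilt [ 0.0003 -0.0002] xyz [-0.0005 -0.0002 -0.0005] roll 0.0008 F [-0.   0.5  1.3] w 0.164 t 3.1833 q6 -0.64
```

Request:
servo_tool([
  {"hand": 1,"x": 0,"y": 0,"z": -0.04,"roll": 0},
  {"hand": 1,"x": 0,"y": 0,"z": -0.1,"roll": 0},
  {"hand": 1,"x": 0,"y": 0,"z": -0.16,"roll": 0},
  {"hand": 1,"x": 0,"y": 0,"z": -0.22,"roll": 0},
  {"hand": 1,"x": 0,"y": 0,"z": -0.25,"roll": 0},
  {"hand": 1,"x": 0,"y": 0,"z": -0.25,"roll": 0},
  {"hand": 1,"x": 0,"y": 0,"z": -0.25,"roll": 0},
])

```text
time: 3.77
tool_pos: [0.3889, -0.2139, 0.1291]
tcp_rot: [2.128, 2.308, 0.001]
wrist_force: [-1.0, 0.5, -1.0]
width: 0.164
grip_force: 39.6
```

```bash
python3 -c "
from h import *
move((.5275,-.4082,.115),-16.07)"
```

```text
tcp [ 0.3889 -0.2139  0.1291] psi 4.65 tilt [ 0.0016 -0.001 ] xyz [-0.4097  0.2448  0.0291] roll 0.1151 F [-1.   0.5 -1. ] w 0.164 t 3.7667 q6 -0.64
```

Request:
servo_tool([
  {"hand": 1,"x": -0.03,"y": 0.02,"z": 0,"roll": 0.01},
  {"hand": 1,"x": -0.08,"y": 0.05,"z": 0,"roll": 0.025},
  {"hand": 1,"x": -0.14,"y": 0.09,"z": 0,"roll": 0.045},
  {"hand": 1,"x": -0.2,"y": 0.12,"z": 0,"roll": 0.06},
  {"hand": 1,"x": -0.26,"y": 0.155,"z": 0,"roll": 0.08},
  {"hand": 1,"x": -0.32,"y": 0.19,"z": 0,"roll": 0.095},
  {"hand": 1,"x": -0.37,"y": 0.22,"z": 0,"roll": 0.11},
  {"hand": 1,"x": -0.4,"y": 0.24,"z": 0,"roll": 0.115},
  {"hand": 1,"x": -0.41,"y": 0.245,"z": 0,"roll": 0.115},
  {"hand": 1,"x": -0.41,"y": 0.245,"z": 0,"roll": 0.115},
])

```text
time: 4.6
tool_pos: [0.5263, -0.4081, 0.1255]
tcp_rot: [-2.507, -1.887, 0.002]
wrist_force: [-0.0, 0.9, -0.7]
width: 0.162
grip_force: 39.6
```

Request:
servo_tool([
  {"hand": 1,"x": 0,"y": 0,"z": 0,"roll": 0},
  {"hand": 1,"x": 0,"y": 0,"z": 0,"roll": 0},
  {"hand": 1,"x": 0,"y": 0,"z": 0,"roll": 0},
])

```text
time: 4.85
tool_pos: [0.5262, -0.4067, 0.1281]
tcp_rot: [-2.508, -1.889, 0.0]
wrist_force: [0.3, 0.0, -1.1]
width: 0.162
grip_force: 39.6
```

```bash
python3 -c "
from h import *
move((.5275,-.4082,.080),-16.07)"
```

```text
tcp [ 0.5262 -0.4067  0.1281] psi -16.01 tilt [-0.0012  0.0012] xyz [-0.0023  0.0035  0.0961] roll 0.0003 F [ 0.3  0.  -1.1] w 0.162 t 4.85 q6 -0.42
```

Request:
servo_tool([
  {"hand": 1,"x": -0.0023,"y": 0.0035,"z": 0.03,"roll": 0},
  {"hand": 1,"x": -0.0023,"y": 0.0035,"z": 0.06,"roll": 0},
  {"hand": 1,"x": -0.0023,"y": 0.0035,"z": 0.08,"roll": 0},
  {"hand": 1,"x": -0.0023,"y": 0.0035,"z": 0.096,"roll": 0},
  {"hand": 1,"x": -0.0023,"y": 0.0035,"z": 0.096,"roll": 0},
  {"hand": 1,"x": -0.0023,"y": 0.0035,"z": 0.096,"roll": 0},
  {"hand": 1,"x": -0.0023,"y": 0.0035,"z": 0.096,"roll": 0},
])

```text
time: 5.43
tool_pos: [0.5289, -0.4099, 0.0811]
tcp_rot: [2.509, 1.889, 0.0]
wrist_force: [-0.4, -0.2, -0.2]
width: 0.162
grip_force: 39.6
```

```bash
python3 - <<'E'
from h import *
move((.5275,-.4082,.0738),-16.07)
t=read_camera('top'); s=read_camera('scene')
a=cv2.resize(t[130:240,330:460],None,fx=4,fy=4,interpolation=cv2.INTER_CUBIC);b=cv2.resize(s[180:280,260:370],None,fx=4.4,fy=4.4,interpolation=cv2.INTER_CUBIC)
cv2.imwrite('pics/t1.png',t[:,:,::-1]);cv2.imwrite('pics/s1.png',s[:,:,::-1])
h=max(a.shape[0],b.shape[0]); o=np.zeros((h*1,a.shape[1]+b.shape[1],3),np.uint8); o[:a.shape[0],:a.shape[1]]=a;o[:b.shape[0],a.shape[1]:]=b
o=cv2.resize(o,(800,int(800*h/o.shape[1])));cv2.imwrite('pics/c1.png',o[:,:,::-1])
E
```

```text
tcp [ 0.5289 -0.4099  0.0811] psi -16.05 tilt [ 0.0006 -0.0005] xyz [ 0.0025 -0.0037  0.0145] roll 0.0001 F [-0.4 -0.2 -0.2] w 0.162 t 5.4333 q6 -0.42
```

View pics/c1.png

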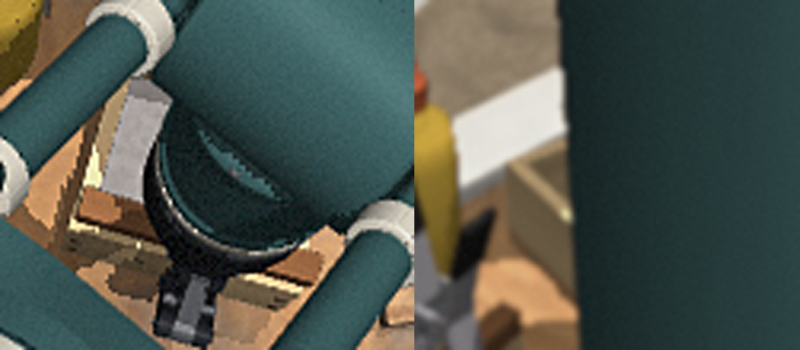

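The top view shows the strip's left end around crop (80,200) and its right end around (320,262), above the pale board edge. The scene view is blocked by the arm. Next I measure strip against board at both visible ends.

```bash
python3 - <<'E'
from h import *
t=cv2.imread('pics/t1.png')[:,:,::-1].copy(); t0=cv2.imread('pics/top0.png')[:,:,::-1].copy()
th=np.radians(-16.05);X=np.array([np.cos(th),np.sin(th),0]);Y=np.array([-np.sin(th),np.cos(th),0])
for nm,c,z in(('strip@tcp',(.5289,-.4099),.0953),('board',(.5275,-.4082),.07)):
    print(nm,[[tuple(np.round(proj('top',np.r_[c,z]+a*.0075*X+b*.06*Y),1)) for a in(-1,1)] for b in (1,-1)])
z=np.hstack([cv2.resize(i[180:228,345:445],None,fx=8,fy=6*1.0,interpolation=cv2.INTER_NEAREST) for i in (t,)])
z2=cv2.resize(t0[180:228,345:445],None,fx=8,fy=6,interpolation=cv2.INTER_NEAREST)
cv2.imwrite('pics/c2.png',np.vstack([z,z2])[:600,:,::-1])
E
```

```text
strip@tcp [[(np.float64(352.9), np.float64(197.1)), (np.float64(355.6), np.float64(187.9))], [(np.float64(428.2), np.float64(218.8)), (np.float64(430.8), np.float64(209.5))]]
board [[(np.float64(350.9), np.float64(200.8)), (np.float64(353.5), np.float64(191.9))], [(np.float64(424.2), np.float64(221.9)), (np.float64(426.7), np.float64(212.9))]]
```

View pics/c2.png

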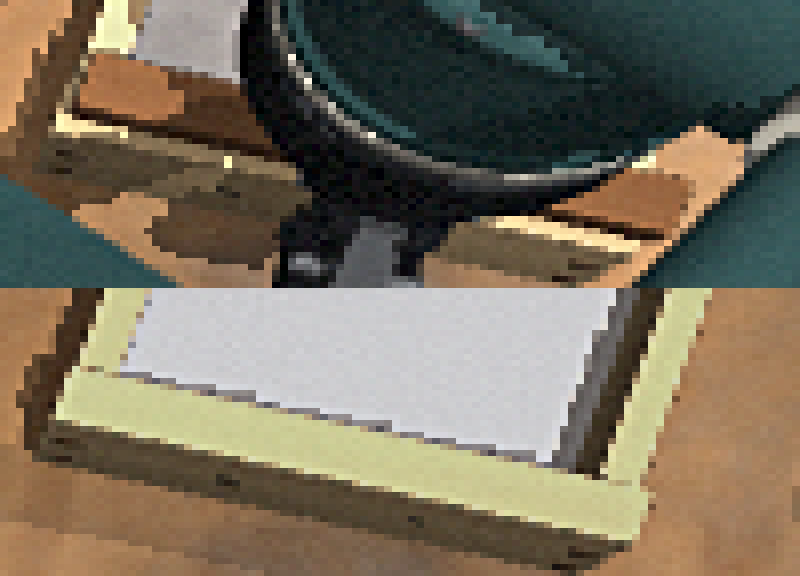

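```bash
python3 -c "
from h import *
move((.5277,-.4078,.0755),-16.07)"
```

```text
tcp [ 0.5292 -0.4102  0.0816] psi -16.05 tilt [ 0.0014 -0.0012] xyz [ 0.0038 -0.0042  0.0123] roll 0.0001 F [ 0.6  0.  -0.2] w 0.165 t 5.5333 q6 -0.42
```

Request:
servo_tool([
  {"hand": 1,"x": 0.0038,"y": -0.0042,"z": 0.006,"roll": 0},
  {"hand": 1,"x": 0.0038,"y": -0.0042,"z": 0.012,"roll": 0},
  {"hand": 1,"x": 0.0038,"y": -0.0042,"z": 0.012,"roll": 0},
  {"hand": 1,"x": 0.0038,"y": -0.0042,"z": 0.012,"roll": 0},
  {"hand": 1,"x": 0.0038,"y": -0.0042,"z": 0.012,"roll": 0},
])

```text
time: 5.95
tool_pos: [0.527, -0.4072, 0.0746]
tcp_rot: [-2.51, -1.889, 0.0]
wrist_force: [1.7, -0.4, 0.1]
width: 0.167
grip_force: 39.6
```

```bash
python3 -c "
from h import *
move((.5277,-.4078,.0738),-16.07)"
```

```text
tcp [ 0.527  -0.4072  0.0746] psi -16.05 tilt [-0.0001  0.0001] xyz [-0.0007  0.0017  0.0015] roll 0.0001 F [ 1.7 -0.4  0.1] w 0.167 t 5.95 q6 -0.42
```

Request:
servo_tool([
  {"hand": 1,"x": -0.0006,"y": 0.001,"z": 0.0015,"roll": 0},
  {"hand": 1,"x": -0.0006,"y": 0.001,"z": 0.0015,"roll": 0},
  {"hand": 1,"x": -0.0006,"y": 0.001,"z": 0.0015,"roll": 0},
  {"hand": 1,"x": -0.0006,"y": 0.001,"z": 0.0015,"roll": 0},
  {"hand": 1,"x": -0.0006,"y": 0.001,"z": 0.0015,"roll": 0},
  {"hand": 1,"x": -0.0006,"y": 0.001,"z": 0.0015,"roll": 0},
])

```text
time: 6.45
tool_pos: [0.5275, -0.4077, 0.0739]
tcp_rot: [2.51, 1.89, 0.0]
wrist_force: [0.2, -0.5, -0.5]
width: 0.161
grip_force: 39.6
```

```bash
python3 -c "
from h import *
move((.5277,-.4078,.0738),-16.07)"
```

```text
tcp [ 0.5275 -0.4077  0.0739] psi -16.05 tilt [0. 0.] xyz [-0.      0.0005  0.0002] roll 0.0001 F [ 0.2 -0.5 -0.5] w 0.161 t 6.45 q6 -0.42
```

Nominally at contact height with no force yet. Creep 0.5 mm at a time.

Request:
servo_tool([
  {"hand": 1,"x": 0,"y": 0,"z": 0.001,"roll": 0},
  {"hand": 1,"x": 0,"y": 0,"z": 0.001,"roll": 0},
  {"hand": 1,"x": 0,"y": 0,"z": 0.001,"roll": 0},
])

```text
time: 6.7
tool_pos: [0.5275, -0.4078, 0.0738]
tcp_rot: [2.51, 1.889, 0.0]
wrist_force: [-0.4, 1.7, 3.7]
width: 0.16
grip_force: 40.1
```

Request:
servo_tool([
  {"hand": 1,"x": 0,"y": 0,"z": 0.001,"roll": 0},
  {"hand": 1,"x": 0,"y": 0,"z": 0.001,"roll": 0},
  {"hand": 1,"x": 0,"y": 0,"z": 0.001,"roll": 0},
])

```text
time: 6.95
tool_pos: [0.5275, -0.4078, 0.0738]
tcp_rot: [2.51, 1.889, 0.0]
wrist_force: [-2.2, 1.4, 6.1]
width: 0.165
grip_force: 40.4
```

Request:
servo_tool([
  {"hand": 0.6,"x": 0,"y": 0,"z": -0.001,"roll": 0},
  {"hand": 0.5,"x": 0,"y": 0,"z": -0.001,"roll": 0},
  {"hand": 0.3,"x": 0,"y": 0,"z": -0.001,"roll": 0},
  {"hand": 0,"x": 0,"y": 0,"z": -0.001,"roll": 0},
  {"hand": -0.3,"x": 0,"y": 0,"z": -0.001,"roll": 0},
  {"hand": -0.3,"x": 0,"y": 0,"z": -0.001,"roll": 0},
  {"hand": -0.3,"x": 0,"y": 0,"z": -0.001,"roll": 0},
  {"hand": -0.3,"x": 0,"y": 0,"z": -0.001,"roll": 0},
])

```text
time: 7.62
tool_pos: [0.5274, -0.4077, 0.0733]
tcp_rot: [-2.51, -1.889, 0.0]
wrist_force: [1.1, -0.6, 0.5]
width: 0.655
grip_force: 0.0
```

Request:
servo_tool([
  {"hand": -0.3,"x": 0,"y": 0,"z": -0.02,"roll": 0},
  {"hand": -0.3,"x": 0,"y": 0,"z": -0.06,"roll": 0},
  {"hand": -1,"x": 0,"y": 0,"z": -0.12,"roll": 0},
  {"hand": -1,"x": 0,"y": 0,"z": -0.19,"roll": 0},
  {"hand": -1,"x": 0,"y": 0,"z": -0.26,"roll": 0},
  {"hand": -1,"x": 0,"y": 0,"z": -0.32,"roll": 0},
  {"hand": -1,"x": 0,"y": 0,"z": -0.36,"roll": 0},
  {"hand": -1,"x": 0,"y": 0,"z": -0.36,"roll": 0},
  {"hand": -1,"x": 0,"y": 0,"z": -0.36,"roll": 0},
])

```text
time: 8.37
tool_pos: [0.5284, -0.4085, 0.2565]
tcp_rot: [2.506, 1.887, 0.002]
wrist_force: [1.1, 0.1, -0.8]
width: 1.002
grip_force: 0.0
```

```bash
python3 -c "
from h import *
move((.519,-.2015,.255),2.2)"
```

```text
tcp [ 0.5284 -0.4085  0.2565] psi -16.05 tilt [ 0.0039 -0.0032] xyz [ 0.3926 -0.1325  0.0016] roll -0.1014 F [ 1.1  0.1 -0.8] w 1.002 t 8.3667 q6 -0.42
```

Request:
servo_tool([
  {"hand": -1,"x": 0.03,"y": -0.01,"z": 0,"roll": -0.01},
  {"hand": -1,"x": 0.08,"y": -0.03,"z": 0,"roll": -0.02},
  {"hand": -1,"x": 0.14,"y": -0.05,"z": 0,"roll": -0.04},
  {"hand": -1,"x": 0.2,"y": -0.07,"z": 0,"roll": -0.055},
  {"hand": -1,"x": 0.26,"y": -0.09,"z": 0,"roll": -0.07},
  {"hand": -1,"x": 0.32,"y": -0.11,"z": 0,"roll": -0.085},
  {"hand": -1,"x": 0.37,"y": -0.125,"z": 0,"roll": -0.1},
  {"hand": -1,"x": 0.392,"y": -0.132,"z": 0,"roll": -0.101},
  {"hand": -1,"x": 0.392,"y": -0.132,"z": 0,"roll": -0.101},
  {"hand": -1,"x": 0.392,"y": -0.132,"z": 0,"roll": -0.101},
])

```text
time: 9.2
tool_pos: [0.5176, -0.2004, 0.2521]
tcp_rot: [-2.177, -2.263, 0.002]
wrist_force: [-0.1, -0.7, -0.8]
width: 1.002
grip_force: 0.0
```

```bash
python3 - <<'E'
from h import *
move((.519,-.2015,.255),2.2)
t=read_camera('top'); s=read_camera('scene')
cv2.imwrite('pics/t2.png',t[:,:,::-1]);cv2.imwrite('pics/s2.png',s[:,:,::-1])
a=cv2.resize(t[170:240,335:455],None,fx=6,fy=6,interpolation=cv2.INTER_NEAREST)[:300]
b=cv2.resize(s[190:290,230:370],None,fx=5,fy=5,interpolation=cv2.INTER_CUBIC)[:300]
o=np.zeros((600,720,3),np.uint8); o[:300,:720]=a; 
b=cv2.resize(s[185:310,200:380],None,fx=2.4,fy=2.4,interpolation=cv2.INTER_CUBIC);o[300:600,:b.shape[1]]=b[:300]
cv2.imwrite('pics/c3.png',o[:,:,::-1])
E
```

```text
tcp [ 0.5176 -0.2004  0.2521] psi 2.2 tilt [-0.002   0.0002] xyz [-0.0023  0.0028 -0.0057] roll 0.0 F [-0.1 -0.7 -0.8] w 1.002 t 9.2 q6 -0.45
```

View pics/c3.png

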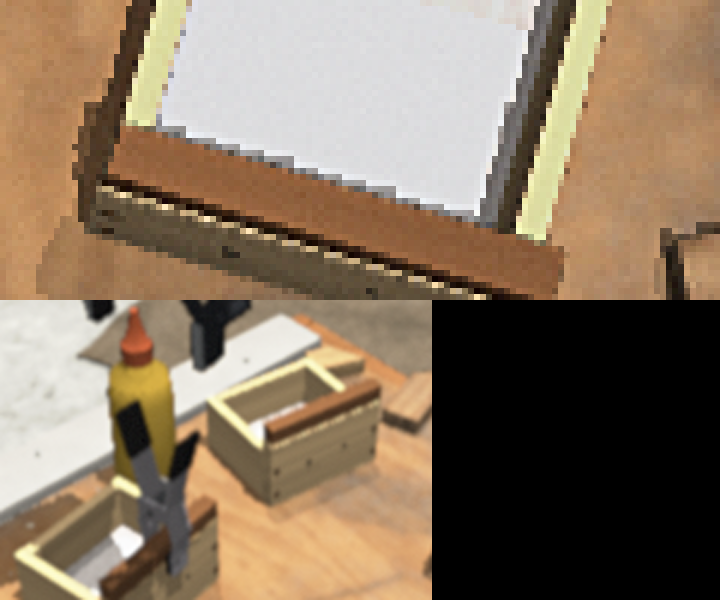

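The strip lies along the whole bare edge. The top view shows only a sliver of board at the front, as on the finished drawer, and the scene view shows it seated squarely. Next a number check.

```bash
python3 - <<'E'
from h import *
t=cv2.imread('pics/t2.png')[:,:,::-1].copy()
print(bar(t,(345,183,435,228),.088), 'expect ~(.5276,-.408) -16.07')
move((.520,-.2014,.160),2.2)
E
```

```text
(array([ 0.52765493, -0.40940872,  0.088     ]), np.float64(-16.532343662966746), np.float64(0.11765256944407602), np.float64(9.0)) expect ~(.5276,-.408) -16.07
tcp [ 0.518  -0.2018  0.2527] psi 2.09 tilt [-0.0011 -0.0002] xyz [0.0006 0.0043 0.1853] roll -0.0006 F [ 0.7 -0.1  0.7] w 0.999 t 9.3 q6 -0.45
```

```bash
python3 - <<'E'
from h import *
t=cv2.imread('pics/t2.png')[:,:,::-1].copy()
P=band(t,(9,125,100),(15,185,165),(340,180,440,230),.088)
th=np.radians(-16.07);X=np.array([np.cos(th),np.sin(th)]);Y=np.array([-np.sin(th),np.cos(th)])
c=np.array([.5275,-.4082]); a=(P-c)@X; l=(P-c)@Y
for lo in np.arange(-.009,.009,.003):
    q=l[(a>=lo)&(a<lo+.003)]; print(lo.round(3),len(q),q.min().round(4) if len(q) else 0,q.max().round(4) if len(q) else 0)
for lo in np.arange(-.06,.06,.02):
    q=a[(l>=lo)&(l<lo+.02)]; print('across',lo.round(2),np.percentile(q,[2,98]).round(4))
E
```

```text
-0.009 43 -0.0595 0.0563
-0.006 138 -0.0605 0.0587
-0.003 149 -0.0597 0.0591
0.0 147 -0.0604 0.0574
0.003 147 -0.0596 0.0583
0.006 51 -0.0587 0.0553
across -0.06 [-0.0069  0.0069]
across -0.04 [-0.0066  0.0067]
across -0.02 [-0.0065  0.0068]
across 0.0 [-0.0066  0.0066]
across 0.02 [-0.0066  0.0068]
across 0.04 [-0.0067  0.0065]
```

Strip is flush within about 1 mm. Descending onto the grips.

Request:
servo_tool([
  {"hand": -1,"x": 0.0006,"y": 0.0043,"z": 0,"roll": 0},
  {"hand": -1,"x": 0.0006,"y": 0.0043,"z": 0.02,"roll": 0},
  {"hand": -1,"x": 0.0006,"y": 0.0043,"z": 0.05,"roll": 0},
  {"hand": -1,"x": 0.0006,"y": 0.0043,"z": 0.08,"roll": 0},
  {"hand": -1,"x": 0.0006,"y": 0.0043,"z": 0.11,"roll": 0},
  {"hand": -1,"x": 0.0006,"y": 0.0043,"z": 0.14,"roll": 0},
  {"hand": -1,"x": 0.0006,"y": 0.0043,"z": 0.17,"roll": 0},
  {"hand": -1,"x": 0.0006,"y": 0.0043,"z": 0.185,"roll": 0},
  {"hand": -1,"x": 0.0006,"y": 0.0043,"z": 0.185,"roll": 0},
  {"hand": -1,"x": 0.0006,"y": 0.0043,"z": 0.185,"roll": 0},
])

```text
time: 10.13
tool_pos: [0.52, -0.201, 0.1602]
tcp_rot: [-2.18, -2.261, 0.001]
wrist_force: [0.3, 0.5, 0.4]
width: 0.999
grip_force: 0.0
```

Request:
servo_tool([
  {"hand": -1,"x": 0,"y": 0,"z": 0,"roll": 0},
  {"hand": -1,"x": 0,"y": 0,"z": 0,"roll": 0},
  {"hand": -1,"x": 0,"y": 0,"z": 0,"roll": 0},
  {"hand": -1,"x": 0,"y": 0,"z": 0,"roll": 0},
])

```text
time: 10.47
tool_pos: [0.5209, -0.201, 0.1618]
tcp_rot: [2.179, 2.261, 0.001]
wrist_force: [-0.5, -0.2, 0.2]
width: 1.002
grip_force: 0.0
```

```bash
python3 - <<'E'
from h import *
move((.520,-.2014,.160),2.2)
t=read_camera('top'); s=read_camera('scene')
cv2.imwrite('pics/s3.png',s[:,:,::-1])
a=cv2.resize(t[150:240,200:320],None,fx=3.3,fy=3.3,interpolation=cv2.INTER_CUBIC)
b=cv2.resize(s[200:320,210:315],None,fx=3.8,fy=3.8,interpolation=cv2.INTER_CUBIC)
o=np.zeros((460,800,3),np.uint8); o[:a.shape[0],:a.shape[1]]=a; o[:b.shape[0],400:400+b.shape[1]]=b
cv2.imwrite('pics/c4.png',o[:,:,::-1])
E
```

```text
tcp [ 0.5209 -0.201   0.1618] psi 2.13 tilt [ 0.0015 -0.0007] xyz [-0.0008 -0.0018  0.0036] roll -0.0004 F [-0.5 -0.2  0.2] w 1.002 t 10.4667 q6 -0.45
```

View pics/c4.png

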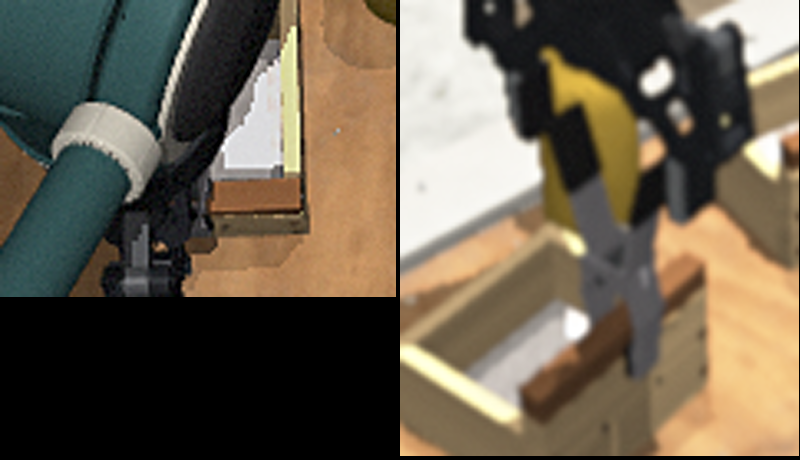

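Fingers stand either side of both black grips in the scene view, at (525,120) and (690,190), with no contact. Squeezing now.

Request:
servo_tool([
  {"hand": -0.3,"x": 0,"y": -0.001,"z": 0,"roll": 0},
  {"hand": -0.3,"x": 0,"y": -0.001,"z": 0,"roll": 0},
  {"hand": -0.2,"x": 0,"y": -0.001,"z": 0,"roll": 0},
  {"hand": 0,"x": 0,"y": -0.001,"z": -0.002,"roll": 0},
  {"hand": 0.2,"x": 0,"y": -0.001,"z": -0.004,"roll": 0},
  {"hand": 0.4,"x": 0,"y": -0.001,"z": -0.006,"roll": 0},
  {"hand": 0.6,"x": 0,"y": -0.001,"z": -0.008,"roll": 0},
  {"hand": 1,"x": 0,"y": -0.001,"z": -0.008,"roll": 0},
  {"hand": 1,"x": 0,"y": -0.001,"z": -0.008,"roll": 0},
  {"hand": 1,"x": 0,"y": -0.001,"z": -0.008,"roll": 0},
], grip_force=50)

```text
time: 11.4
tool_pos: [0.5199, -0.2007, 0.1649]
tcp_rot: [-2.18, -2.262, -0.0]
wrist_force: [0.1, 0.2, -0.7]
width: 0.222
grip_force: 50.1
```

Request:
servo_tool([
  {"hand": 1,"x": 0,"y": 0,"z": 0,"roll": 0},
  {"hand": 1,"x": 0,"y": 0,"z": 0,"roll": 0},
  {"hand": 1,"x": 0,"y": 0,"z": 0,"roll": 0},
  {"hand": 1,"x": 0,"y": 0,"z": 0,"roll": 0},
])

```text
time: 11.73
tool_pos: [0.5199, -0.2007, 0.1649]
tcp_rot: [-2.18, -2.262, -0.0]
wrist_force: [-0.4, -0.5, -1.1]
width: 0.218
grip_force: 50.1
```

```bash
python3 - <<'E'
from h import *
move((.520,-.2014,.230),2.2)
t=read_camera('top'); s=read_camera('scene')
cv2.imwrite('pics/s4.png',s[:,:,::-1])
b=cv2.resize(s[200:320,210:315],None,fx=4.8,fy=4.8,interpolation=cv2.INTER_CUBIC)
cv2.imwrite('pics/c5.png',b[:,:,::-1])
E
```

```text
tcp [ 0.5199 -0.2007  0.1649] psi 2.13 tilt [-0.  0.] xyz [-0.0014  0.0002 -0.1303] roll -0.0004 F [-0.4 -0.5 -1.1] w 0.218 t 11.7333 q6 -0.45
```

View pics/c5.png

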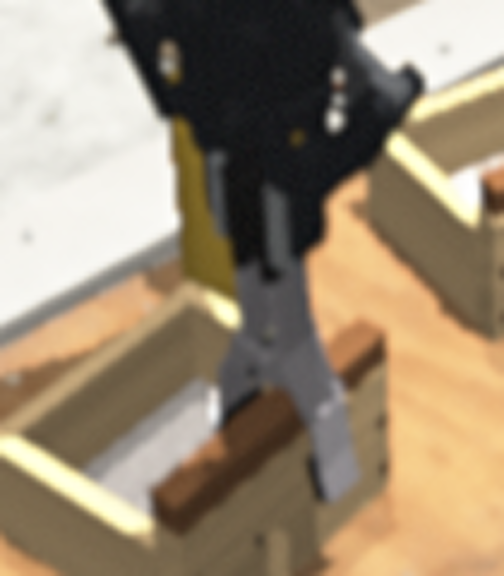

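The clamp is squeezed open. In the scene view both jaws stand clear of the lipping, the outer tip near crop (335,495). Lifting straight up.

Request:
servo_tool([
  {"hand": 1,"x": 0,"y": 0,"z": -0.01,"roll": 0},
  {"hand": 1,"x": 0,"y": 0,"z": -0.03,"roll": 0},
  {"hand": 1,"x": 0,"y": 0,"z": -0.055,"roll": 0},
  {"hand": 1,"x": 0,"y": 0,"z": -0.085,"roll": 0},
  {"hand": 1,"x": 0,"y": 0,"z": -0.115,"roll": 0},
  {"hand": 1,"x": 0,"y": 0,"z": -0.14,"roll": 0},
  {"hand": 1,"x": 0,"y": 0,"z": -0.15,"roll": 0},
  {"hand": 1,"x": 0,"y": 0,"z": -0.15,"roll": 0},
  {"hand": 1,"x": 0,"y": 0,"z": -0.15,"roll": 0},
  {"hand": 1,"x": 0,"y": 0,"z": -0.15,"roll": 0},
])

```text
time: 12.67
tool_pos: [0.5193, -0.2005, 0.239]
tcp_rot: [-2.179, -2.261, 0.001]
wrist_force: [-0.1, 1.4, -1.0]
width: 0.221
grip_force: 50.1
```

```bash
python3 - <<'E'
from h import *
move((.5277,-.4083,.2399),-16.07)
a=np.array([.5197,-.2014,.12]); print('pin pred in s4',proj('scene',a),'tip pred',proj('scene',a+np.array([-.0235,0,-.06])))
s=read_camera('scene'); cv2.imwrite('pics/s5.png',s[:,:,::-1])
E
```

```text
tcp [ 0.5193 -0.2005  0.239 ] psi 2.13 tilt [-0.0013  0.0006] xyz [-0.4159  0.0013 -0.002 ] roll 0.1011 F [-0.1  1.4 -1. ] w 0.221 t 12.6667 q6 -0.45
pin pred in s4 (np.float64(267.3107116697232), np.float64(268.5725379608456)) tip pred (np.float64(278.2808285051526), np.float64(298.25157353118243))
```

```bash
python3 - <<'E'
from h import *
def onx(u,v,x):
    e,d=ray('scene',u,v); return e+d*(x-e[0])/d[0]
for n,dz in(('s4',0),('s5',.0741)):
    s=cv2.imread(f'pics/{n}.png'); h=cv2.cvtColor(s,cv2.COLOR_BGR2HSV)
    pu,pv=proj('scene',(.496,-.2014,.058+dz)); pu,pv=int(pu),int(pv)
    m=cv2.inRange(h,np.array((0,0,50)),np.array((180,55,175)))
    k=np.zeros_like(m); k[pv-30:pv+16,pu-14:pu+16]=m[pv-30:pv+16,pu-14:pu+16]
    print(n,pu,pv)
    for v in range(pv-14,pv+14): print(v,''.join('#' if k[v,u] else '.' for u in range(pu-14,pu+16)))
    for c in((-1,-1),(-1,1),(1,-1),(1,1)):
        print([np.round(proj('scene',(.5199+c[0]*.0235,-.2014+c[1]*.01,z+dz)),1) for z in (.060,.055,.050)])
E
```

```text
s4 278 299
285 ........##########............
286 ........###########...........
287 .........##########...........
288 ..........#########...........
289 ..........#########...........
290 ..........#########...........
291 ...........########...........
292 ...........#########..........
293 ...........#########..........
294 ...........#########..........
295 ...........#########..........
296 ...........##########.........
297 ...........##########.........
298 ............#########.........
299 ...........##########.........
300 ............########..........
301 ............#######...........
302 .............######...........
303 .............####.............
304 ..............##..............
305 ..............................
306 ..............................
307 ..............................
308 ..............................
309 ..............................
310 ..............................
311 ..............................
312 ..............................
[array([281.9, 295.2]), array([282. , 297.1]), array([282.1, 298.9])]
[array([274.5, 301.3]), array([274.6, 3
[... 741 characters left out ...]

271 .............########.........
272 .............######...........
273 .............#####............
274 ...............#..............
275 ..............................
276 ..............................
277 ..............................
278 ..............................
279 ..............................
280 ..............................
281 ..............................
282 ..............................
[array([280.5, 265.5]), array([280.6, 267.6]), array([280.7, 269.7])]
[array([272.7, 271.5]), array([272.8, 273.6]), array([272.9, 275.7])]
[array([261.2, 254.1]), array([261.4, 256.2]), array([261.5, 258.3])]
[array([253.3, 259.8]), array([253.5, 261.9]), array([253.7, 264. ])]
```

Tips hang about 109 mm below the TCP and nothing slipped on lifting. Carrying over.

Request:
servo_tool([
  {"hand": 1,"x": -0.015,"y": 0,"z": 0,"roll": 0.005},
  {"hand": 1,"x": -0.05,"y": 0,"z": 0,"roll": 0.015},
  {"hand": 1,"x": -0.1,"y": 0,"z": 0,"roll": 0.028},
  {"hand": 1,"x": -0.15,"y": 0,"z": 0,"roll": 0.04},
  {"hand": 1,"x": -0.2,"y": 0,"z": 0,"roll": 0.052},
  {"hand": 1,"x": -0.25,"y": 0,"z": 0,"roll": 0.064},
  {"hand": 1,"x": -0.3,"y": 0,"z": 0,"roll": 0.076},
  {"hand": 1,"x": -0.35,"y": 0,"z": 0,"roll": 0.088},
  {"hand": 1,"x": -0.39,"y": 0,"z": 0,"roll": 0.096},
  {"hand": 1,"x": -0.415,"y": 0.001,"z": 0,"roll": 0.101},
])

```text
time: 13.55
tool_pos: [0.5273, -0.4106, 0.2385]
tcp_rot: [-2.512, -1.885, 0.002]
wrist_force: [0.2, 1.7, -1.7]
width: 0.217
grip_force: 50.1
```

Request:
servo_tool([
  {"hand": 1,"x": 0,"y": 0,"z": 0,"roll": 0},
  {"hand": 1,"x": 0,"y": 0,"z": 0,"roll": 0},
  {"hand": 1,"x": 0,"y": 0,"z": 0,"roll": 0},
  {"hand": 1,"x": 0,"y": 0,"z": 0,"roll": 0},
  {"hand": 1,"x": 0,"y": 0,"z": 0,"roll": 0},
  {"hand": 1,"x": 0,"y": 0,"z": 0,"roll": 0},
])

```text
time: 14.05
tool_pos: [0.5283, -0.4071, 0.2401]
tcp_rot: [2.509, 1.891, 0.0]
wrist_force: [-0.1, -0.4, -0.7]
width: 0.221
grip_force: 50.1
```

```bash
python3 -c "
from h import *
move((.5274,-.4086,.165),-16.07)"
```

```text
tcp [ 0.5283 -0.4071  0.2401] psi -15.99 tilt [ 0.0002 -0.    ] xyz [-0.0033 -0.001   0.1502] roll 0.0005 F [-0.1 -0.4 -0.7] w 0.221 t 14.05 q6 -0.42
```

Request:
servo_tool([
  {"hand": 1,"x": -0.003,"y": -0.001,"z": 0.005,"roll": 0},
  {"hand": 1,"x": -0.003,"y": -0.001,"z": 0.02,"roll": 0},
  {"hand": 1,"x": -0.003,"y": -0.001,"z": 0.04,"roll": 0},
  {"hand": 1,"x": -0.003,"y": -0.001,"z": 0.06,"roll": 0},
  {"hand": 1,"x": -0.003,"y": -0.001,"z": 0.08,"roll": 0},
  {"hand": 1,"x": -0.003,"y": -0.001,"z": 0.1,"roll": 0},
  {"hand": 1,"x": -0.003,"y": -0.001,"z": 0.12,"roll": 0},
  {"hand": 1,"x": -0.003,"y": -0.001,"z": 0.138,"roll": 0},
  {"hand": 1,"x": -0.003,"y": -0.001,"z": 0.148,"roll": 0},
  {"hand": 1,"x": -0.003,"y": -0.001,"z": 0.15,"roll": 0},
])

```text
time: 14.88
tool_pos: [0.5264, -0.4088, 0.1628]
tcp_rot: [-2.508, -1.888, 0.001]
wrist_force: [0.2, -0.2, -1.0]
width: 0.219
grip_force: 50.1
```

Request:
servo_tool([
  {"hand": 1,"x": 0,"y": 0,"z": 0,"roll": 0},
  {"hand": 1,"x": 0,"y": 0,"z": 0,"roll": 0},
  {"hand": 1,"x": 0,"y": 0,"z": 0,"roll": 0},
  {"hand": 1,"x": 0,"y": 0,"z": 0,"roll": 0},
  {"hand": 1,"x": 0,"y": 0,"z": 0,"roll": 0},
  {"hand": 1,"x": 0,"y": 0,"z": 0,"roll": 0},
])

```text
time: 15.38
tool_pos: [0.5274, -0.4095, 0.1654]
tcp_rot: [2.509, 1.889, 0.0]
wrist_force: [-0.2, -1.1, -1.3]
width: 0.217
grip_force: 50.1
```

```bash
python3 - <<'E'
from h import *
move((.5274,-.4086,.165),-16.07)
t=read_camera('top'); s=read_camera('scene')
cv2.imwrite('pics/t6.png',t[:,:,::-1])
a=cv2.resize(t[150:240,330:460],None,fx=3,fy=3,interpolation=cv2.INTER_CUBIC); b=cv2.resize(s[180:300,250:380],None,fx=3,fy=3,interpolation=cv2.INTER_CUBIC)
o=np.zeros((360,780,3),np.uint8); o[:270,:390]=a; o[:360,390:]=b
cv2.imwrite('pics/c6.png',o[:,:,::-1])
E
```

```text
tcp [ 0.5274 -0.4095  0.1654] psi -16.05 tilt [ 0.0006 -0.0005] xyz [ 0.0018 -0.0005  0.0008] roll 0.0001 F [-0.2 -1.1 -1.3] w 0.217 t 15.3833 q6 -0.42
```

View pics/c6.png

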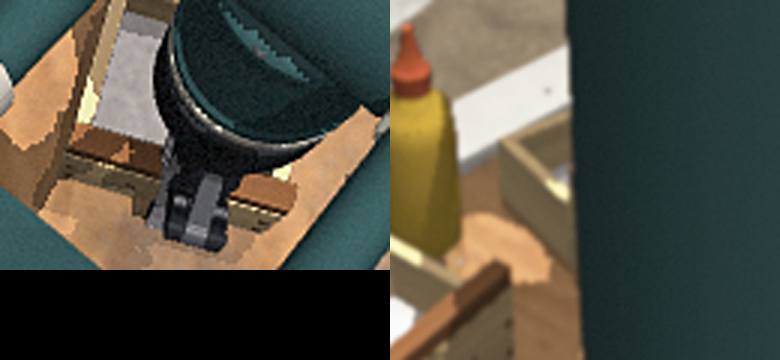

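The top view shows the strip undisturbed, with both ends at crop (70,148) and (292,190), and the clamp astride its middle. The wrist feels no contact. I hold for a moment and hand in.

Request:
servo_tool([
  {"hand": 1,"x": 0,"y": 0,"z": 0,"roll": 0},
  {"hand": 1,"x": 0,"y": 0,"z": 0,"roll": 0},
  {"hand": 1,"x": 0,"y": 0,"z": 0,"roll": 0},
  {"hand": 1,"x": 0,"y": 0,"z": 0,"roll": 0},
  {"hand": 1,"x": 0,"y": 0,"z": 0,"roll": 0},
  {"hand": 1,"x": 0,"y": 0,"z": 0,"roll": 0},
])

```text
time: 15.98
tool_pos: [0.5272, -0.4094, 0.1649]
tcp_rot: [-2.51, -1.89, 0.0]
wrist_force: [0.2, 0.2, -1.3]
width: 0.217
grip_force: 50.1
```

```bash
python3 -c "
from h import *
from workcell import ticket
move((.5274,-.4086,.165),-16.07); print(ticket.finish_job())"
```

```text
tcp [ 0.5272 -0.4094  0.1649] psi -16.05 tilt [-0.  0.] xyz [ 0.0016 -0.     -0.0003] roll 0.0001 F [ 0.2  0.2 -1.3] w 0.217 t 15.9833 q6 -0.42
the job is handed in; nothing more can be done
None
```

The job is handed in at 16 s: the strip lies on the bare edge, flush to about 1 mm, and the clamp is held wide open astride its middle, by calculation with the tips about 14 mm below the joint (the arm hid them from both cameras) and no contact force at the wrist.

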